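Put the thin porcelain cup back in its own bay

ROBOT

A 6-joint arm with a two-finger parallel gripper is mounted at the origin on the work surface. World frame = base frame: x ahead of the robot, y to its left, z up, the work surface at z = 0. Lengths are in m, angles in rad, forces in N, time in s.
With the tool pointing down it reaches from about 0.325 to 0.875 m from the base axis. Payload 4.4 kg.
Tool frame: the origin (TCP) lies between the finger pads; the fingertips stand 17 mm ahead of it and the grasp point (between the pads) lies 2 mm behind it; x points along the fingers, y is the direction in which the jaws open and shut, and the axes are right-handed (so a half turn about x gives the same grasp; the last joint's range is limited). The gripper opens to 85 mm and grips with 20 to 120 N. Pads are 22 mm wide; open, the fingers measure 114 mm over their backs; the gripper's body (76 mm by 85 mm) begins 54 mm behind the grasp point. The pads swing forward as they close: fully open they stand 13 mm farther back than shut.
Start: joints at [1.157, 0.207, 1.542, -0, 1.393, -0.15], TCP at [0.15, 0.555, 0.248] pointing down, gripper open.
Joint ranges: [-2.73, 2.73], [-0.86, 2.22], [0.23, 2.46], [-1.11, 4.25], [0.08, 2.63], [-2.82, 2.82]. Speed limits (rad/s): [2.79, 2.79, 3.14, 3.14, 3.14, 3.14].

INTERFACE

Orientations are given as a rotation vector (axis times angle).
In Python, from cell import ctrl gives the robot as it stands.
- The arm moves only by the shell command python3 -m creep 'ROWS' [FORCE]. ROWS is a JSON object of lists of equal length, an entry for each row: "grip": the opening in per cent of the stroke, from 0 (shut) to 100 (fully open); "slide": the shift along the tool's x, y, z in cm, a list of three; "spin": the turn about the tool's x in degrees. In form: {"grip": [grip, ...], "slide": [[dx, dy, dz], ...], "spin": [spin, ...]}. A call has 1 to 12 rows; each row is the pose to reach, as a shift and turn from the pose commanded when the call began, along the tool's axes at that moment; what a row does not reach only later rows make up. A row lasts 1/12 s, in which the tool goes at most 41.7 mm and 7.16 degrees, less where a joint would pass 70% of its speed; a pose out of reach is approached as far as the arm can. A call with a gripper value outside its range is refused whole. The fingers move at their own pace and stop on an object; FORCE is the grip in N (left out, the last holds). Time passes only in rows, so rows that repeat a pose let the fingers close. It gives the time, the measured TCP pose, the force and the opening at its end, in the units of the state.
- ctrl.sense(): the state, without advancing time (a new reading comes with each control period).
- ctrl.grab_frame(name): name is "scene" or "side" or "wrist"; returns a dict with "pixels" (480x640x3 uint8, red, green, blue), "mtx" (3x3 intrinsics, pixels), "distortion" ([k1, k2, p1, p2, k3] as OpenCV has them; the pictures are not rectified), "world_from_camera" (4x4, takes a point from camera to world coordinates). Camera axes: x right, y up, looking along -z (the intrinsics and any distortion apply to the point x, -y, -z); pixel columns grow to the right and rows downward; lengths in m; the calibration is good to about 2 mm. A picture is of the moment at which its call begins. There is no depth.
- ctrl.sign_off(): hands the job in, once; it reports no verdict.
Trained networks look in a picture, given as the dict that the camera call returned (one of the last four; its "shot" number tells which), for a name from the list of things; names that differ only in an ending like _2 or _b are one class to them, and where a whole thing is asked for, a point or a joint stands for the part that bears it (a point fixed in the world has none). Each returns a list of dicts, best first, with "conf" (0 to 1); they miss things now and then, are a little off and sometimes report something else, mostly with a low value. They report only what shows in the picture. A call takes as long as a camera call. They do not tell look-alikes from the thing itself.
- ctrl.spot_in(picture, target): "point" ([x, y, z] in m, in world coordinates, good to about 4 mm: the middle of the surface that is visible of it).
- ctrl.cut_out(picture, target): "region" (480x640 bool, what is visible of it).
- ctrl.landmark_of(picture, target): "point" ([x, y, z] in m, in world coordinates, good to about 4 mm: a listed point, or the origin of a listed thing).
The state is a dict: "t": time; "q": joint angles; "qvel": joint speeds; "joint_efforts": joint torques, N m; "tcp_pos": TCP position; "tool_rot": TCP orientation; "wrist_force": force on the tool from outside, world axes, zero at the start; "torque": the same for the moment, N m; "opening": opening from 0.0 (shut) to 1.0 (fully open).
Only numpy, scipy, OpenCV 4.12 (cv2) and the standard library are available. Lean on these libraries where they do the work, as an engineer would, in place of code of your own. Each camera call takes 0.05 s, during which the arm holds its last target. There are 200 camera calls.

TASK

Put the eggshell-thin blue porcelain cup, left on the switched-off hob, away in the acrylic bay with the blue tag, keeping it upright and squeezing it with no more than 40 N from each finger (80 N in all). Set it down softly on the bay's floor before you let go, without dropping, pressing or knocking it, so that it ends standing flat inside that bay. Leave the kettle, pitcher, dripper, scoop and white cup where they are.

Things in the scene. Friction and masses are not known exactly. Their poses are not given: they have to be found in the camera images.
- blue_cup: The cup to put away: blue round eggshell-thin porcelain cup without handle, open at the top, 85 mm high; outside diameter 48 mm at the foot, 58 mm at 12 mm up, 60 mm at the rim, wall 4 mm. Origin: centre of its underside; z up along its axis. About 0.16 kg. It starts upright on the hob, 6 mm above the counter.
- bay_blue: Fixed open clear acrylic bay, blue tag: square, 94 mm outside, 84 mm inside, rim 24 mm and cork floor 8 mm above the counter. Solid blue tag block (22 x 70 x 22 mm high) at its outer -x side, thin blue strip on its +x side. Origin: centre of its underside, z up. Starts empty. The three bays stand in a row along y, in any order, yaws differing a little.
- bay_blue_in (a point): Centre of the cork floor inside the blue-tagged bay, 8 mm above the counter; x and y along the bay's walls (inner walls at +-42 mm).
- bay_white: Fixed open clear acrylic bay, white tag: square, 94 mm outside, 84 mm inside, rim 24 mm and cork floor 8 mm above the counter. Solid white tag block (22 x 70 x 22 mm high) at its outer -x side, thin white strip on its +x side. Origin: centre of its underside, z up. The white cup stands in it.
- bay_yellow: Fixed open clear acrylic bay, yellow tag: square, 94 mm outside, 84 mm inside, rim 24 mm and cork floor 8 mm above the counter. Solid yellow tag block (22 x 70 x 22 mm high) at its outer -x side, thin yellow strip on its +x side. Origin: centre of its underside, z up. It is empty and stays empty.
- white_cup: Bystander: white round eggshell-thin porcelain cup without handle, open at the top, 85 mm high; outside diameter 48 mm at the foot, 58 mm at 12 mm up, 60 mm at the rim, wall 4 mm. Origin: centre of its underside; z up along its axis. It stands in the white-tagged bay.
- hob: Fixed black glass induction hob, 290 mm in x, 510 mm in y, its top 6 mm above the counter. Origin: centre of its underside.
- kettle: Bystander: brushed steel kettle on the hob, body 156 mm wide at the foot, 154 mm high to the top of its knob; spout and black handle stick out to 135 mm from its axis along its own +y and -y. Origin: centre of its underside.
- pitcher: Bystander: glass pitcher, 110 mm across, 140 mm high, with a handle reaching 91 mm out along its own -y. Origin: centre of its underside.
- dripper: Bystander: white ceramic coffee dripper cone, 112 mm across at the rim, 85 mm high, with a small loop handle reaching 85 mm out along its own +y. Origin: centre of its underside.
- scoop: Bystander: orange plastic measuring scoop, bowl 44 mm across and 30 mm high, handle to 109 mm along its own +x. Origin: centre of the bowl's underside.
Mind the look-alikes: they are no part of the job. Leave any yellow look-alike of the blue_cup alone.

How it is judged:
On the way:
1. the blue cup, still held by the fingers, is lowered to within 10 mm of the floor of the blue-tagged bay, inside its walls (x of blue_cup in the frame of bay_blue_in between -0.03 and 0.03 m and y of blue_cup in the frame of bay_blue_in between -0.03 and 0.03 m and z of blue_cup in the frame of bay_blue_in between -0.005 and 0.01 m and contact force between the fingers and blue_cup above 2 N), for 0.1 s.
At the end, for the whole second after the job is handed in: The blue cup stands at rest and released on the floor of the blue-tagged bay: its foot within 20 mm of the bay's centre along each wall direction and within 4 mm of the floor's height, its axis within 0.08 rad of vertical (x of blue_cup in the frame of bay_blue_in between -0.02 and 0.02 m and y of blue_cup in the frame of bay_blue_in between -0.02 and 0.02 m and z of blue_cup in the frame of bay_blue_in between -0.004 and 0.004 m and angle between blue_cup's own z axis and vertical below 0.08 rad and linear speed of blue_cup below 0.02 m/s); the robot touches nothing.
It fails at once if the blue cup is squeezed or struck by the fingers with more than 80 N in all (contact force between the fingers and blue_cup above 80 N).
It fails at once if the blue cup is set down, dropped or knocked on a bay, the hob or another object with more than 35 N (contact force between blue_cup and hob above 35 N or contact force between blue_cup and bay_blue above 35 N or contact force between blue_cup and bay_white above 35 N or contact force between blue_cup and bay_yellow above 35 N or contact force between blue_cup and kettle above 35 N or contact force between blue_cup and pitcher above 35 N or contact force between blue_cup and dripper above 35 N or contact force between blue_cup and scoop above 35 N or contact force between blue_cup and white_cup above 35 N).
It fails at once if the blue cup is tipped more than 0.5 rad from upright (angle between blue_cup's own z axis and vertical above 0.5 rad).
It fails at once if the kettle, pitcher, dripper, scoop or white cup is moved more than 25 mm (distance of any of kettle, pitcher, dripper, scoop, white_cup from where it was at the start of the episode above 0.025 m).
It also fails if it takes over 48 s, if anything falls off the work surface, if the arm or the gripper's body presses on something with over 40 N, if the wrist force passes 120 N, or if a joint passes its speed limit or range.

## Working session

There is one attempt and no reset: what is moved stays moved. The work goes in short steps, Python scripts to look and compute and a shell command to move; the robot and the scene stay as the last step left them, time stands still between calls to the robot, and variables do not carry over. Pictures are saved under pics/ and viewed, about 8 in all and at most 12, crops included, and the job is handed in when it is done.

```bash
mkdir -p pics
cat > h.py <<'E'
import numpy as np, cv2
from cell import ctrl
def save(p,n,crop=None,scale=1):
    im=p["pixels"][:,:,::-1]
    if crop: im=im[crop[1]:crop[3],crop[0]:crop[2]]
    cv2.imwrite("pics/"+n,cv2.resize(im,None,fx=scale,fy=scale))
def ray(p,u,v):
    a=cv2.undistortPoints(np.array([[[u,v]]],float),np.array(p["mtx"],float),np.array(p["distortion"],float))[0,0]
    T=np.array(p["world_from_camera"]);return T[:3,3],T[:3,:3]@[a[0],-a[1],-1]
def atz(p,u,v,z):
    o,d=ray(p,u,v);return o+d*(z-o[2])/d[2]
def proj(p,P):
    T=np.linalg.inv(np.array(p["world_from_camera"]));c=T[:3,:3]@np.array(P)+T[:3,3]
    return cv2.projectPoints(np.array([[c[0],-c[1],-c[2]]]),np.zeros(3),np.zeros(3),np.array(p["mtx"],float),np.array(p["distortion"],float))[0].ravel()
E
python3 - <<'E'
from h import *
s=ctrl.sense();print({k:np.round(s[k],3) for k in("t","tcp_pos","tool_rot","opening","wrist_force")})
print(np.round(cv2.Rodrigues(np.array(s["tool_rot"]))[0],3))
for n in("scene","side"):
    p=ctrl.grab_frame(n);save(p,n+".png")
    print(n,np.round(np.array(p["world_from_camera"])[:3,3],2))
    for t in("blue_cup","bay_blue","bay_blue_in","bay_white","bay_yellow","white_cup","kettle","pitcher","dripper","scoop"):
        try:print(t,[(np.round(d["point"],3).tolist(),round(d["conf"],2)) for d in ctrl.landmark_of(p,t)])
        except Exception as e:print(t,e)
E
```

```text
{'t': np.float64(0.0), 'tcp_pos': array([0.15 , 0.554, 0.247]), 'tool_rot': array([ 0.205,  1.562, -0.209]), 'opening': np.float64(1.002), 'wrist_force': array([ 0.326, -0.229,  0.058])}
[[-0.001  0.261  0.965]
 [-0.002  0.965 -0.261]
 [-1.    -0.002 -0.   ]]
scene [1.06 0.61 1.19]
blue_cup [([0.324, 0.156, 0.002], 0.97), ([0.334, 0.244, -0.001], 0.66), ([0.493, 0.23, 0.007], 0.59)]
bay_blue [([0.527, -0.311, -0.004], 0.98)]
bay_blue_in [([0.521, -0.309, 0.008], 0.71)]
bay_white [([0.555, -0.038, -0.004], 0.63), ([0.443, -0.52, -0.002], 0.41)]
bay_yellow [([0.534, -0.171, -0.0], 0.62)]
white_cup [([0.561, -0.051, 0.008], 0.77), ([0.548, 0.515, 0.009], 0.63)]
kettle [([0.548, 0.515, 0.008], 0.7)]
pitcher [([0.441, -0.521, -0.002], 0.9)]
dripper [([0.746, -0.021, 0.001], 0.67), ([0.522, -0.31, 0.005], 0.51)]
scoop [([0.695, -0.366, 0.002], 0.97)]
side [ 0.12 -0.83  1.21]
blue_cup [([0.333, 0.249, 0.001], 0.93), ([0.318, 0.158, -0.002], 0.8), ([0.49, 0.237, 0.008], 0.73), ([0.558, -0.051, 0.005], 0.62), ([0.319, 0.356, 0.001], 0.57)]
bay_blue [([0.527, -0.314, -0.002], 0.81)]
bay_blue_in [([0.522, -0.31, 0.006], 0.71), ([0.694, -0.361, -0.002], 0.57)]
bay_white [([0.561, -0.04, -0.003], 0.96)]
bay_yellow [([0.538, -0.169, -0.001], 0.91), ([0.519, -0.311, 0.006], 0.62)]
white_cup [([0.557, -0.05, 0.006], 0.58)]
kettle [([0.55, 0.516, 0.009], 0.95), ([0.694, -0.362, -0.001], 0.43)]
pitcher [([0.445, -0.519, -0.002], 0.85), ([0.561, -0.048, 0.004], 0.31)]
dripper [([0.745, -0.021, 0.002], 0.74)]
scoop [([0.694, -0.362, -0.004], 0.82)]
```

View pics/scene.png

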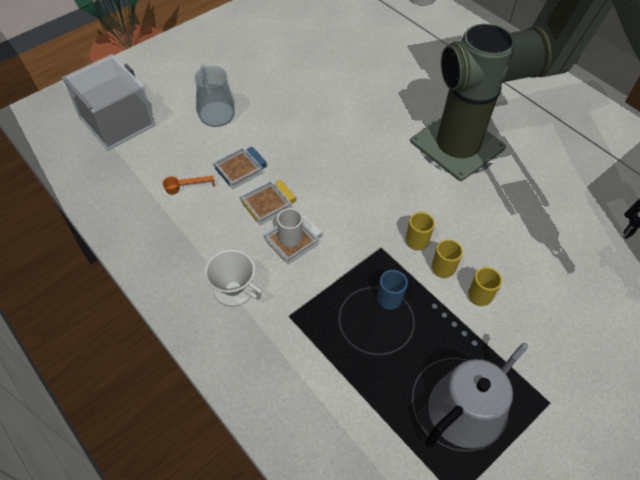

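View pics/side.png

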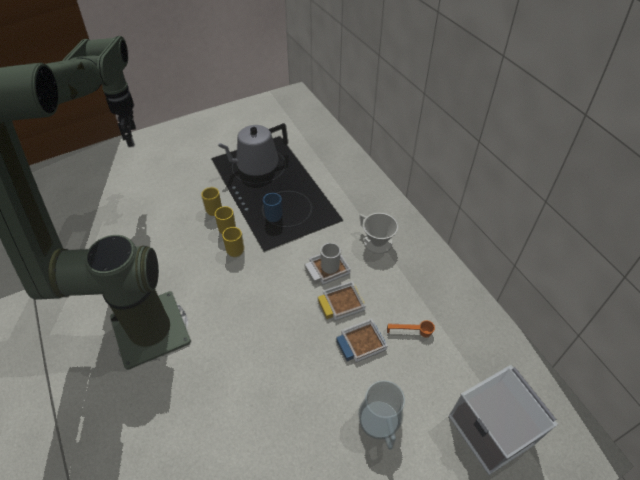

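The target is the blue cup at scene pixel (392,290) and side pixel (272,207), about (0.491, 0.234). The blue bay is at scene (240,167), about (0.527, -0.312). The three yellow cups at x≈0.33 are look-alikes. I'm moving above the cup at the current height, which clears the kettle.

```bash
python3 -m creep '{"grip":[100,100,100,100,100,100,100,100,100,100,100,100],"slide":[[0,-2,3.5],[0,-4,7],[0,-6,10.5],[0,-8,14],[0,-10,17.5],[0,-12,21],[0,-14,25],[0,-16,29],[0,-18,33],[0,-20,37],[0,-22,41],[0,-22,41]],"spin":[0,0,0,0,0,0,0,0,0,0,0,0]}' 30
python3 -m creep '{"grip":[100,100],"slide":[[0,0,0],[0,0,0]],"spin":[0,0]}'
cat > look.py <<'E'
from h import *
import sys
s=ctrl.sense();R=cv2.Rodrigues(np.array(s["tool_rot"]))[0];t=np.array(s["tcp_pos"])
print("t",s["t"],"tcp",t.round(4),"open",round(float(s["opening"]),3));print(R.round(3))
tgt=sys.argv[2]
for c in("wrist","scene","side"):
    p=ctrl.grab_frame(c)
    if c=="wrist":save(p,sys.argv[1])
    for d in ctrl.landmark_of(p,tgt):
        q=np.array(d["point"]);print(c,q.round(4),round(d["conf"],2),"tool cm",(R.T@(q-t)*100).round(2))
E
python3 look.py w1.png blue_cup
```

```text
t: 2.1
tcp_pos: [0.4921, 0.232, 0.2486]
tool_rot: [0.21, 1.558, -0.211]
wrist_force: [-0.7, 0.3, 0.4]
opening: 1.002
t: 2.27
tcp_pos: [0.4885, 0.2354, 0.2481]
tool_rot: [0.209, 1.562, -0.208]
wrist_force: [-0.2, 0.3, -1.1]
opening: 0.997
t 2.2667 tcp [0.4885 0.2354 0.2481] open 0.997
[[-0.001  0.263  0.965]
 [ 0.001  0.965 -0.263]
 [-1.     0.    -0.001]]
wrist [ 0.3216  0.1561 -0.0006] 0.73 tool cm [ 24.88 -12.05 -13.99]
wrist [0.3314 0.2495 0.0043] 0.6 tool cm [ 24.39  -2.78 -15.5 ]
wrist [0.4921 0.2304 0.0068] 0.57 tool cm [24.13 -0.4   0.5 ]
scene [0.4919 0.2303 0.0076] 0.7 tool cm [24.05 -0.41  0.49]
scene [3.184e-01 3.562e-01 1.000e-04] 0.7 tool cm [ 24.82   7.18 -19.56]
scene [ 0.3358  0.2475 -0.    ] 0.57 tool cm [ 24.82  -2.85 -15.03]
scene [0.3247 0.1576 0.0033] 0.5 tool cm [ 24.49 -11.82 -13.73]
side [0.3221 0.354  0.0029] 0.86 tool cm [ 24.54   7.06 -19.15]
side [ 0.3351  0.248  -0.0019] 0.77 tool cm [ 25.01  -2.82 -15.11]
side [0.4937 0.2374 0.0056] 0.68 tool cm [24.25  0.32  0.47]
side [ 0.3206  0.156  -0.0026] 0.63 tool cm [ 25.08 -12.08 -14.09]
```

View pics/w1.png

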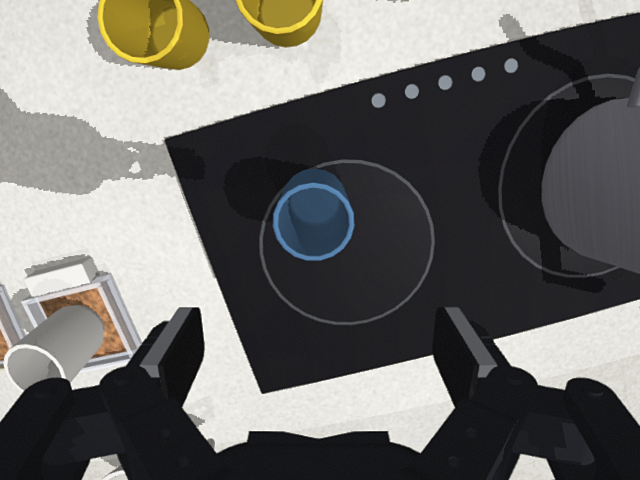

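The wrist view shows the blue cup's rim centred at pixel (314,221), with a rim width of about 80 px. I'll turn that into a position at z = 0.091.

Run:
```python
from h import *
p=ctrl.grab_frame("wrist");s=ctrl.sense();R=cv2.Rodrigues(np.array(s["tool_rot"]))[0];t=np.array(s["tcp_pos"])
hsv=cv2.cvtColor(p["pixels"],cv2.COLOR_RGB2HSV)
m=cv2.inRange(hsv,(95,80,30),(125,255,255));n,l,st,c=cv2.connectedComponentsWithStats(m);i=1+st[1:,4].argmax();print(st[i])
q=atz(p,314,221,.091);print(q,R.T@(q-t)*100)
for u in(274,354):print(atz(p,u,221,.091))
```

```text
[ 271  170   82   93 5893]
[0.48918031 0.23350522 0.091     ] [15.73679163 -0.27852886  0.24317059]
[0.48166063 0.20537636 0.091     ]
[0.4966784  0.26161695 0.091     ]
```

```bash
python3 -m creep '{"grip":[100,100,100,100,100,100,100,100,100,100,100,100],"slide":[[2,-0.25,0.25],[4,-0.25,0.25],[6,-0.25,0.25],[8,-0.25,0.25],[10,-0.25,0.25],[12,-0.25,0.25],[14,-0.25,0.25],[16,-0.25,0.25],[17,-0.25,0.25],[18,-0.25,0.25],[18.4,-0.25,0.25],[18.4,-0.25,0.25]],"spin":[0,0,0,0,0,0,0,0,0,0,0,0]}' 25
python3 -m creep '{"grip":[94,88,82,79,77,75,74,73,72,71,70,69],"slide":[[0,0,0],[0,0,0],[0,0,0],[0,0,0],[0,0,0],[0,0,0],[0,0,0],[0,0,0],[0,0,0],[0,0,0],[0,0,0],[0,0,0]],"spin":[0,0,0,0,0,0,0,0,0,0,0,0]}' 25
python3 -m creep '{"grip":[68,67,66,65,64,63,62,60,60,60],"slide":[[0,0,0],[0,0,0],[0,0,0],[0,0,0],[0,0,0],[0,0,0],[0,0,0],[0,0,0],[0,0,0],[0,0,0]],"spin":[0,0,0,0,0,0,0,0,0,0]}' 25
python3 look.py w2.png blue_cup
```

```text
t: 3.62
tcp_pos: [0.4897, 0.2328, 0.0638]
tool_rot: [0.206, 1.562, -0.207]
wrist_force: [-0.6, -0.9, -0.0]
opening: 0.999
t: 4.62
tcp_pos: [0.4903, 0.2324, 0.0646]
tool_rot: [0.206, 1.561, -0.208]
wrist_force: [-0.6, -3.4, 2.2]
opening: 0.701
t: 5.45
tcp_pos: [0.4902, 0.2324, 0.0646]
tool_rot: [0.206, 1.561, -0.207]
wrist_force: [-1.6, -4.7, 6.1]
opening: 0.705
t 5.45 tcp [0.4902 0.2324 0.0646] open 0.705
[[ 0.     0.261  0.965]
 [-0.001  0.965 -0.261]
 [-1.    -0.001  0.   ]]
wrist [0.4896 0.2318 0.0069] 0.75 tool cm [ 5.77 -0.07 -0.05]
scene [0.4922 0.23   0.0092] 0.76 tool cm [ 5.54 -0.18  0.25]
scene [0.3191 0.3569 0.0005] 0.7 tool cm [  6.4    7.56 -19.77]
scene [ 0.333   0.2457 -0.0026] 0.63 tool cm [  6.71  -2.81 -15.53]
scene [ 3.239e-01  1.541e-01 -1.000e-04] 0.53 tool cm [  6.47 -11.89 -14.02]
side [ 3.240e-01  3.526e-01 -2.000e-04] 0.95 tool cm [  6.47   7.27 -19.18]
side [ 0.3199  0.1587 -0.0033] 0.83 tool cm [  6.79 -11.55 -14.52]
side [0.4926 0.2342 0.006 ] 0.55 tool cm [5.86 0.24 0.18]
```

View pics/w2.png

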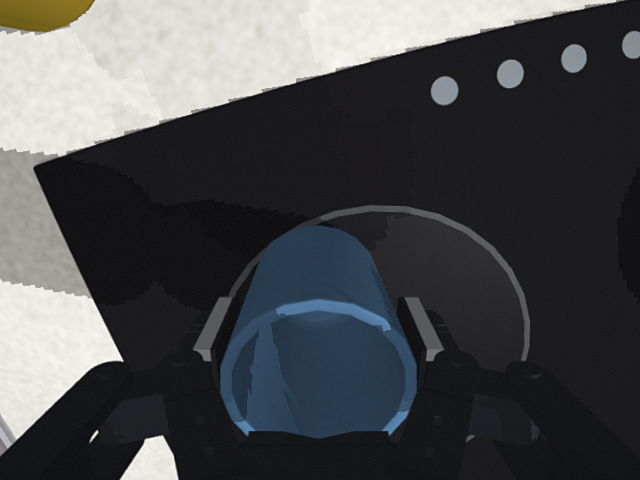

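The cup is gripped centrally at 0.705, matching its 60 mm diameter, with rim pixels about (220–417, 300–437). Lifting slowly, then carrying it above the white cup's height.

```bash
python3 -m creep '{"grip":[60,60,60,60,60,60,60,60,60,60,60,60],"slide":[[-0.2,0,0],[-0.5,0,0],[-1,0,0],[-2,0,0],[-3.5,0,0],[-5.5,0,0],[-7.5,0,0],[-9.5,0,0],[-11.5,0,0],[-13.5,0,0],[-14.5,0,0],[-15,0,0]],"spin":[0,0,0,0,0,0,0,0,0,0,0,0]}' 25
python3 -m creep '{"grip":[60,60,60,60,60,60,60,60,60,60,60,60],"slide":[[0,-0.7,0.2],[0,-2,0.7],[0,-4,1.3],[0,-6.5,2.2],[0,-9,3],[0,-11.5,3.8],[0,-14,4.7],[0,-16.5,5.5],[0,-19,6.3],[0,-21.5,7.2],[0,-24,8],[0,-26,8.7]],"spin":[0,0,0,0,0,0,0,0,0,0,0,0]}' 25
python3 -m creep '{"grip":[60,60,60,60,60,60,60,60,60,60,60,60],"slide":[[0,-2,0.7],[0,-4.5,1.5],[0,-7,2.3],[0,-9.5,3.2],[0,-12,4],[0,-14.5,4.9],[0,-17,5.8],[0,-19.5,6.6],[0,-22,7.5],[0,-24,8.2],[0,-25,8.5],[0,-25.5,8.7]],"spin":[0,0,0,0,0,0,0,0,0,0,0,0]}' 25
python3 -m creep '{"grip":[60,60],"slide":[[0,0,0],[0,0,0]],"spin":[0,0]}'
python3 look.py w3.png bay_blue_in
python3 - <<'E'
from h import *
for c in("scene","side"):
  p=ctrl.grab_frame(c);print(c,[(np.round(d["point"],3),d["conf"]) for d in ctrl.landmark_of(p,"blue_cup")])
E
```

```text
t: 6.75
tcp_pos: [0.4913, 0.2333, 0.217]
tool_rot: [0.209, 1.557, -0.205]
wrist_force: [0.5, 0.1, -0.7]
opening: 0.702
t: 7.75
tcp_pos: [0.5049, -0.0429, 0.2124]
tool_rot: [0.208, 1.564, -0.208]
wrist_force: [0.1, 0.3, -1.0]
opening: 0.704
t: 8.75
tcp_pos: [0.5226, -0.311, 0.2125]
tool_rot: [0.21, 1.563, -0.208]
wrist_force: [0.2, -0.2, -1.8]
opening: 0.703
t: 8.92
tcp_pos: [0.5234, -0.3088, 0.2134]
tool_rot: [0.208, 1.562, -0.206]
wrist_force: [-0.8, 1.2, -1.4]
opening: 0.701
t 8.9167 tcp [ 0.5234 -0.3088  0.2134] open 0.701
[[-0.001  0.261  0.965]
 [ 0.002  0.965 -0.261]
 [-1.     0.001 -0.002]]
wrist [ 0.5216 -0.3087  0.0053] 0.71 tool cm [20.81 -0.07 -0.14]
wrist [ 0.5361 -0.1702 -0.0034] 0.38 tool cm [21.7  13.68 -2.34]
scene [ 0.5197 -0.3092  0.0053] 0.84 tool cm [20.81 -0.17 -0.31]
side [ 0.5207 -0.3064  0.0055] 0.66 tool cm [20.79  0.13 -0.28]
scene [(array([ 0.336,  0.245, -0.001]), 0.92), (array([ 0.53 , -0.311,  0.157]), 0.73), (array([0.32 , 0.362, 0.   ]), 0.66), (array([0.324, 0.156, 0.002]), 0.62)]
side [(array([ 0.337,  0.249, -0.002]), 0.96), (array([ 0.32 ,  0.159, -0.004]), 0.93), (array([ 0.322,  0.354, -0.002]), 0.88), (array([ 0.523, -0.306,  0.158]), 0.63), (array([ 0.535, -0.169, -0.001]), 0.63)]
```

View pics/w3.png

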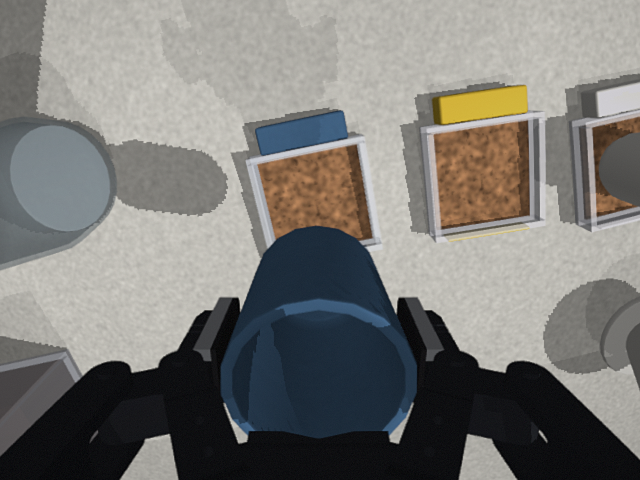

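The blue bay is at wrist pixels about (250–380, 138–250), partly behind the cup, and the cup is still held upright. I'll check the bay centre from its rim corners.

Run:
```python
from h import *
p=ctrl.grab_frame("wrist")
a,b,c=[atz(p,*uv,.024) for uv in((249,161),(362,138),(380,244))]
print(a,b,c,(a+c)/2,np.linalg.norm(a-b),np.linalg.norm(b-c),np.degrees(np.arctan2(*(b-a)[[0,1]])))
s=ctrl.sense();R=cv2.Rodrigues(np.array(s["tool_rot"]))[0];print(s["tcp_pos"],(R.T@((a+c)/2-s["tcp_pos"])*100).round(2))
```

```text
[ 0.47472051 -0.35202935  0.024     ] [ 0.48052608 -0.26296317  0.024     ] [ 0.56820473 -0.26827829  0.024     ] [ 0.52146262 -0.31015382  0.024     ] 0.08925519592283844 0.08783960956051318 3.729415868009937
[ 0.52388918 -0.30962955  0.21438224] [19.04 -0.11 -0.22]
```

```bash
python3 -m creep '{"grip":[60,60,60,60,60,60,60,60,60,60,60,60],"slide":[[0.7,-0.1,-0.2],[2,-0.1,-0.2],[3.5,-0.1,-0.2],[5,-0.1,-0.2],[6.5,-0.1,-0.2],[8,-0.1,-0.2],[9.5,-0.1,-0.2],[11,-0.1,-0.2],[12,-0.1,-0.2],[12.7,-0.1,-0.2],[13,-0.1,-0.2],[13,-0.1,-0.2]],"spin":[0,0,0,0,0,0,0,0,0,0,0,0]}' 25
python3 -m creep '{"grip":[60,60,60,60,60,60,60,60,60,60,60,60],"slide":[[0.1,0,0],[0.2,0,0],[0.3,0,0],[0.4,0,0],[0.5,0,0],[0.6,0,0],[0.7,0,0],[0.8,0,0],[0.9,0,0],[0.95,0,0],[1,0,0],[1,0,0]],"spin":[0,0,0,0,0,0,0,0,0,0,0,0]}' 25
python3 - <<'E'
from h import *
for c in("scene","side"):
  p=ctrl.grab_frame(c);u,v=map(int,proj(p,[.522,-.31,.05]));save(p,c+"4.png",(max(0,u-75),max(0,v-56),u+75,v+56),3 if c=="scene" else 4)
  print(c,[(np.round(d["point"],3),d["conf"]) for d in ctrl.landmark_of(p,"blue_cup") if d["point"][1]<0])
s=ctrl.sense();print(s["tcp_pos"],s["wrist_force"],s["t"])
E
```

```text
t: 10.47
tcp_pos: [0.5211, -0.3099, 0.0833]
tool_rot: [0.208, 1.562, -0.207]
wrist_force: [0.5, -0.1, -1.8]
opening: 0.702
t: 11.47
tcp_pos: [0.5216, -0.3102, 0.0741]
tool_rot: [0.207, 1.561, -0.207]
wrist_force: [-0.0, -0.9, -2.3]
opening: 0.703
scene [(array([ 0.523, -0.312,  0.013]), 0.7)]
side [(array([ 0.524, -0.307,  0.016]), 0.57)]
[ 0.52169982 -0.31030768  0.07433952] [ 0.17948311 -0.25664283 -2.29358133] 11.6667
```

View pics/side4.png

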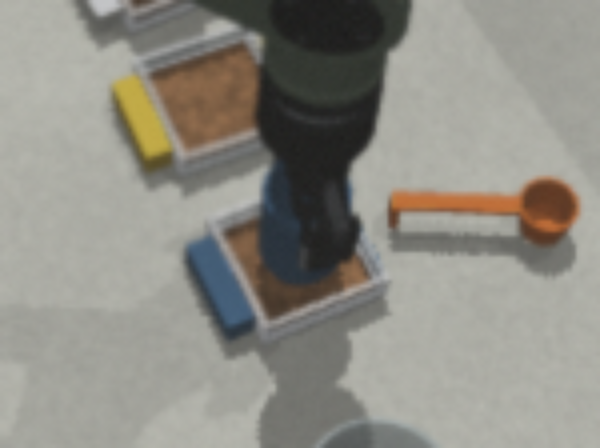

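The cup is centred above the blue bay's cork with its foot about 7 mm up. I'm lowering slowly and watching the wrist force, which reads about -2 N in z with the cup hanging.

```bash
python3 -m creep '{"grip":[60,60,60,60,60,60,60,60,60,60,60,60],"slide":[[0.05,0,0],[0.1,0,0],[0.15,0,0],[0.2,0,0],[0.25,0,0],[0.3,0,0],[0.35,0,0],[0.4,0,0],[0.45,0,0],[0.5,0,0],[0.55,0,0],[0.55,0,0]],"spin":[0,0,0,0,0,0,0,0,0,0,0,0]}' 25
python3 -m creep '{"grip":[60,60,60,60],"slide":[[0.03,0,0],[0.06,0,0],[0.08,0,0],[0.08,0,0]],"spin":[0,0,0,0]}' 25
```

```text
t: 12.67
tcp_pos: [0.5216, -0.3102, 0.0686]
tool_rot: [0.207, 1.561, -0.207]
wrist_force: [-0.6, -0.5, -1.0]
opening: 0.703
t: 13.0
tcp_pos: [0.5217, -0.3102, 0.0679]
tool_rot: [0.207, 1.561, -0.207]
wrist_force: [-0.8, -0.4, -1.6]
opening: 0.703
```

```bash
python3 -m creep '{"grip":[60,60,60,60],"slide":[[0.02,0,0],[0.04,0,0],[0.06,0,0],[0.06,0,0]],"spin":[0,0,0,0]}' 25
python3 -m creep '{"grip":[60,60,60,60],"slide":[[0.01,0,0],[0.03,0,0],[0.04,0,0],[0.04,0,0]],"spin":[0,0,0,0]}' 25
```

```text
t: 13.33
tcp_pos: [0.5216, -0.3102, 0.0673]
tool_rot: [0.207, 1.561, -0.207]
wrist_force: [1.0, 1.0, -2.2]
opening: 0.703
t: 13.67
tcp_pos: [0.5216, -0.3102, 0.0669]
tool_rot: [0.207, 1.561, -0.207]
wrist_force: [-0.5, 0.4, -1.3]
opening: 0.703
```

```bash
python3 -m creep '{"grip":[60,60,60,60],"slide":[[0.01,0,0],[0.03,0,0],[0.04,0,0],[0.04,0,0]],"spin":[0,0,0,0]}' 25
python3 -m creep '{"grip":[60,60,60,60],"slide":[[0.01,0,0],[0.03,0,0],[0.04,0,0],[0.04,0,0]],"spin":[0,0,0,0]}' 25
```

```text
t: 14.0
tcp_pos: [0.5217, -0.3103, 0.0667]
tool_rot: [0.207, 1.561, -0.207]
wrist_force: [-1.0, -0.4, -1.9]
opening: 0.703
t: 14.33
tcp_pos: [0.5219, -0.3103, 0.0666]
tool_rot: [0.207, 1.56, -0.207]
wrist_force: [-0.5, 0.1, 1.5]
opening: 0.703
```

```bash
python3 -m creep '{"grip":[60,60,60],"slide":[[0.02,0,0],[0.03,0,0],[0.03,0,0]],"spin":[0,0,0]}' 25
```

```text
t: 14.58
tcp_pos: [0.5219, -0.3104, 0.0665]
tool_rot: [0.207, 1.56, -0.207]
wrist_force: [-1.4, 1.0, 4.7]
opening: 0.703
```

Contact is firm but gentle: about 6–7 N upward, with TCP z at the predicted 0.0666. Releasing gradually.

```bash
python3 -m creep '{"grip":[66,69,70,71,72,73,74,76,78,82,86,90],"slide":[[0,0,0],[0,0,0],[0,0,0],[0,0,0],[0,0,0],[0,0,0],[0,0,0],[0,0,0],[0,0,0],[0,0,0],[0,0,0],[0,0,0]],"spin":[0,0,0,0,0,0,0,0,0,0,0,0]}' 20
python3 -m creep '{"grip":[95,100,100],"slide":[[0,0,0],[0,0,0],[0,0,0]],"spin":[0,0,0]}'
python3 - <<'E'
from h import *
p=ctrl.grab_frame("wrist");save(p,"w5.png")
E
```

```text
t: 15.58
tcp_pos: [0.5217, -0.3102, 0.0658]
tool_rot: [0.207, 1.561, -0.207]
wrist_force: [-0.2, -0.1, 0.2]
opening: 0.9
t: 15.83
tcp_pos: [0.5217, -0.3103, 0.0659]
tool_rot: [0.207, 1.561, -0.207]
wrist_force: [0.0, -1.1, -0.7]
opening: 1.002
```

View pics/w5.png

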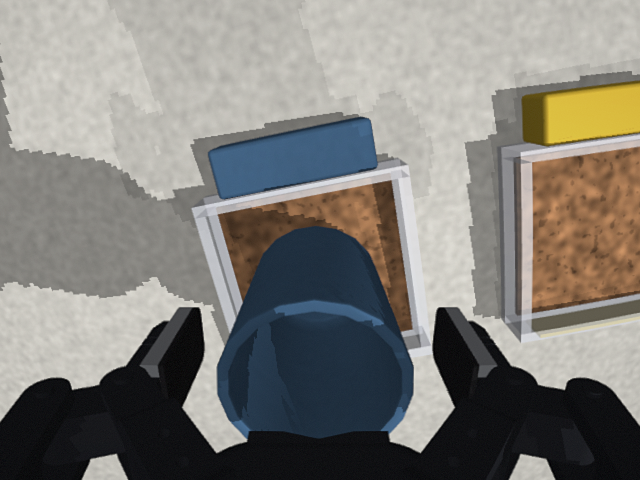

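The jaws are fully open and clear of the cup on both sides: pads at pixels 200 and 440, cup at 220–412. The cup stands in the blue bay. Retreating straight up.

```bash
python3 -m creep '{"grip":[100,100,100,100,100,100,100,100,100,100,100,100],"slide":[[-0.3,0,0],[-0.8,0,0],[-1.5,0,0],[-3,0,0],[-5,0,0],[-7,0,0],[-9,0,0],[-11,0,0],[-13,0,0],[-15,0,0],[-16,0,0],[-16,0,0]],"spin":[0,0,0,0,0,0,0,0,0,0,0,0]}'
python3 -m creep '{"grip":[100,100,100],"slide":[[0,0,0],[0,0,0],[0,0,0]],"spin":[0,0,0]}'
python3 look.py w6.png blue_cup
python3 - <<'E'
from h import *
p=ctrl.grab_frame("side");save(p,"side6.png")
for t in("kettle","pitcher","dripper","scoop","white_cup"):print(t,[np.round(d["point"],3) for d in ctrl.landmark_of(p,t)][:1])
E
```

```text
t: 16.88
tcp_pos: [0.5233, -0.3116, 0.2301]
tool_rot: [0.204, 1.554, -0.21]
wrist_force: [-0.2, 0.0, 0.2]
opening: 1.001
t: 17.13
tcp_pos: [0.5208, -0.3096, 0.2239]
tool_rot: [0.209, 1.564, -0.206]
wrist_force: [-0.1, -0.6, -0.2]
opening: 1.002
t 17.1333 tcp [ 0.5208 -0.3096  0.2239] open 1.002
[[-0.003  0.261  0.965]
 [ 0.002  0.965 -0.261]
 [-1.     0.001 -0.003]]
wrist [ 0.5228 -0.3091  0.0076] 0.85 tool cm [21.63  0.07  0.26]
scene [ 0.3356  0.2486 -0.0012] 0.94 tool cm [ 22.69  49.02 -32.36]
scene [0.3227 0.1557 0.0011] 0.73 tool cm [ 22.44  39.72 -31.18]
scene [0.5461 0.5178 0.0056] 0.73 tool cm [ 22.01  80.5  -19.06]
scene [ 0.5245 -0.3123  0.0096] 0.71 tool cm [21.43 -0.2   0.5 ]
scene [3.187e-01 3.582e-01 3.000e-04] 0.65 tool cm [ 22.57  59.16 -36.85]
side [0.3215 0.3537 0.0013] 0.91 tool cm [ 22.46  58.8  -36.46]
side [ 0.5194 -0.3079  0.0103] 0.82 tool cm [21.36  0.09 -0.11]
side [3.179e-01 1.597e-01 1.000e-04] 0.59 tool cm [ 22.54  39.98 -31.75]
side [0.3341 0.2497 0.    ] 0.56 tool cm [ 22.57  49.09 -32.53]
kettle []
pitcher [array([ 0.447, -0.521, -0.   ])]
dripper []
scoop [array([ 0.691, -0.365,  0.   ])]
white_cup [array([ 0.556, -0.048,  0.004])]
```

View pics/w6.png

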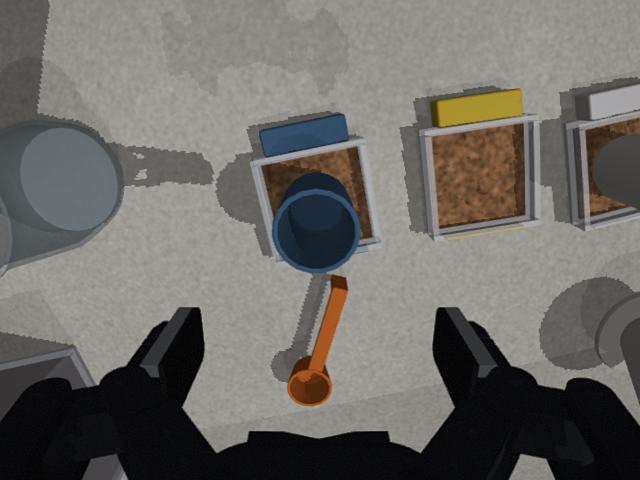

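The cup stands upright and centred in the blue bay (rim at pixel (316,230)), and the gripper is well clear. Handing in.

```bash
python3 -c "from cell import ctrl; print(ctrl.sign_off())"
```

```text
the job is handed in; nothing more can be done
None
```

The blue cup is standing upright in the blue-tagged bay, released, and I handed the job in at about 17 s of the 48 s allowed. I gripped it at 25 N, carried it over the white cup and lowered it until the wrist felt about 6–7 N of floor contact. Then I opened the jaws gradually and backed straight up.

**Cup position:** after release, the three cameras put its foot at about (0.522, -0.310, 0.009). The bay centre is about (0.5215, -0.310, 0.008), so it is within about 3 mm and at floor height.

**Bystanders:** the pitcher, scoop and white cup read unchanged to within 4 mm in the last side picture. The detector missed the kettle and dripper there, so I could not confirm those two by measurement. The arm was never near either of them at low height.

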